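Fetch the lemon from under the worktop shelf with the trigger tongs

ROBOT

A 7-joint arm with a two-finger parallel gripper is mounted at the origin on the work surface; the furniture and walls round the work are solid. World frame = base frame: x ahead of the robot, y to its left, z up, the work surface at z = 0. Lengths are in m, angles in rad, forces in N, time in s.
With the tool pointing down it reaches from about 0.425 to 0.875 m from the base axis. Payload 4.7 kg.
Tool frame: the origin (TCP) lies on the front face of the gripper's body, between the roots of the fingers; the fingertips stand ctrl.nose_length ahead of it and the grasp point (between the pads) lies 54 mm ahead of it (ctrl.nose_length is the distance from the TCP to the fingertips, in m); z points along the fingers, y is the line along which they close (so a half turn about z gives the same grasp; the last joint's range is limited). The gripper opens to 85 mm and grips with 20 to 120 N. Pads are 22 mm wide; open, the fingers measure 114 mm over their backs; the gripper's body (76 mm by 85 mm) begins 54 mm behind the grasp point. The pads swing forward as they close: fully open they stand 13 mm farther back than shut.
Start: joints at [0.014, 0.321, -0.07, 1.45, 0.023, 1.371, -0.057], TCP at [0.65, -0, 0.304] pointing down, gripper open.
Joint ranges: [-2.86, 2.86], [-0.3, 2.09], [-1.38, 1.24], [0.06, 2.45], [-1.56, 4.7], [0.09, 2.05], [-2.69, 2.69]. Speed limits (rad/s): [2.57, 2.57, 3.14, 3.14, 3.14, 3.14, 3.14].

INTERFACE

Orientations are given as a 3x3 rotation matrix whose columns are the frame's x, y, z axes.
In Python, from cell import ctrl gives the robot as it stands.
- The arm moves only by the tool step_arm, never from a script. Its argument "steps" is a list of rows, each an object with "hand": the finger opening in cm, from 0 to 8.54; "translation": the shift along the world's x, y, z in cm, a list of three; "roll": the turn about the world's z in degrees. In form: [{"hand": hand, "translation": [tx, ty, tz], "roll": roll}, ...]. A call has 1 to 10 rows; each row shifts and turns the commanded pose from where the row before left it; what a row does not reach is not made up. A row lasts 1/12 s, in which the tool goes at most 41.7 mm and 7.16 degrees, less where a joint would pass 70% of its speed; a pose out of reach is approached as far as the arm can. A call is refused whole if a number of a shift passes 4.17 or a number of a turn 7.16, either way. A call with a gripper value outside its range is refused whole. The fingers move at their own pace and stop on an object; the grip force is fixed at half the most. Time passes only in rows, so rows that do not move let the fingers close. It gives the time, the measured TCP pose, the force, the opening and the grip force at its end, in the units of the state.
- ctrl.get_state(): the state, without advancing time (a new reading comes with each control period).
- ctrl.capture(name): name is "scene" or "side" or "wrist"; returns the picture (384x512x3 uint8, blue, green, red); there is no depth.
- ctrl.camera_model(name): a dict with "camera_matrix" (3x3 intrinsics, pixels), "R" (3x3) and "t" (3): a world point X has camera coordinates R X + t. Camera axes: x right, y down, z forward; pixel columns grow to the right and rows downward; lengths in m; the calibration is good to about 2 mm. A picture is of the moment at which its call begins: read the wrist's pose just before it. camera_model takes no time and is no camera call; for the wrist camera it gives the pose at the moment of the call.
- ctrl.finish_job(): hands the job in; it is judged then, once.
The state is a dict: "time_s": time; "q": joint angles; "qvel": joint speeds; "joint_torque": joint torques, N m; "ee_pos": TCP position; "eef_rot": TCP orientation; "ft_force": force on the tool from outside, world axes, zero at the start; "torque": the same for the moment, N m; "opening": finger opening in m; "grip_force": force on a finger pad.
Only numpy, scipy, OpenCV 4.12 (cv2) and the standard library are available. Lean on these libraries where they do the work, as an engineer would, in place of code of your own. Each camera call takes 0.05 s, during which the arm holds its last target. There are 200 camera calls.

TASK

A lemon has rolled under the low worktop shelf, where no hand fits. Unlock the trigger tongs by pressing the tail of their lock lever, reach in with them, squeeze the grip to take the lemon between the jaws without crushing it, and carry it in them to the fruit bowl and lower it in gently. Then lay the tongs flat on the worktop again, locked shut as you found them, and leave everything on and under the shelf where it stands.

Things in the scene. Friction and masses are not known exactly. Their poses are not given: they have to be found in the camera images.
- tongs: Black plastic and steel trigger tongs lying flat, 264 mm long, 0.23 kg. Origin: underside, under the grip; x to the jaws, y to the fixed grip's side, z up. Figures below in this frame, mm. Grip block x -56..56, y 8..28, z 0..36; low heel to x -70. Lock housing x 47..99 and shaft to the jaw pins at x 120, both z 9..21; lever on top to z 47; foot under x 119. Balances near x 15.
- grip (a point): Middle between the outer flat faces of grip and sprung-out squeeze bar (tongs frame 0, 0, 20). Bar: x -44..38, z 2..36, outer face at y -28 out, y -10 locked: 56 mm over both faces out, 38 locked (their middle then at y +9). Fingers closing on both faces from above, tips near the worktop, squeeze the bar; the tool shifts to its -y between them by half the bar's travel.
- bar (a joint): Squeeze bar (slides along tongs y), m: 0 locked in, jaws shut; 0.018 out, jaws open; -0.005 inner stop. Spring: 9 N out, 15 N in. Squeezed 3 mm from out it carries the tongs, jaws still open. A lemon stops it at 0.003 to 0.009; squeezing on (40 to 60 N in all) holds it at 9 to 16 N a jaw, over 90 N or a hard snap may crush it. With empty jaws, squeezed past -0.003 (25 N is plenty) the hook drops in.
- lock (a joint): Lock lever, rad: 0 hook down (locked), 0.34 tail fully pressed. While the bar is out the hook rides on the bar's catch plate and the lever rests near 0.17; the tail then no longer needs pressing.
- lock_pad (a point): Top of the grey ribbed thumb pad, 18 x 20 mm, on the lock lever's tail, 46 mm above the tongs' underside at tongs x 51, y 0. Pressed straight down (free at about 4 mm, hard stop at 7 mm; 3 to 8 N) the lever pivots on its pin 21 mm further forward, its hook end tips up, the bar springs out and the jaws open. All else near it but the lever stays below 37 mm.
- jaw_left: Upright curved steel jaw, z 9..43, on the tongs' +y side; origin on its pin (x 120, y 8, z 0). With the other jaw: tips at x 194 shut, 180 open; free width at the tips 104 mm fully open, 90 with the bar squeezed 3 mm (then 105 over the outsides), 15 shut. A cross wall at x 115 stops what goes too deep.
- jaw_right: The same jaw mirrored, on the -y side; both turn together, 0.65 rad each over the bar's travel. A lemon's middle belongs between the jaws at about x 160, y 0, z 25 to 30 of the tongs; held there with the grip well squeezed it does not slip.
- lemon: Yellow lemon, 83 mm long, 58 mm thick, about 100 g, lying under the shelf 50 to 70 mm behind its front edge; it rolls when pushed. Origin: at its underside as it lies, 29 mm below its middle; x along its length, which points roughly out of the shelf.
- shelf: Fixed low shelf at the back: oak board 140 deep (x), 400 wide (y), 16 mm thick on wire legs at both ends; gap below it 78 mm high, open in front. Origin on the worktop under its middle; x to the back, front edge at x -0.070. Jars, mug and mill stand on it from 35 mm behind the front edge, to 0.31 m above the worktop; a thin rail along the back, 20 mm up.
- bowl: Shallow white fruit bowl, 170 mm across the rim, 36 mm high, inside floor about 5 mm up, 0.6 kg, loose. Its wall slopes: about 80 mm across at the floor. The tongs' open jaws, held level with the shaft just over the rim, stay clear of it. Origin: centre of its underside.
- tin: Food tin, 75 mm across, 58 mm high, standing under the shelf at one side of the lemon; there are at least 65 mm between the lemon's middle and either neighbour's near side. Origin: centre of its underside. To be left alone, like the five that follow.
- timer: Round kitchen timer, 64 mm across, 44 mm high, under the shelf at the other side of the lemon. Origin: centre of its underside.
- jar_a: Spice jar on the shelf, 42 mm across, 106 mm high. Origin: centre of its underside.
- jar_b: Spice jar on the shelf, 40 mm across, 105 mm high. Origin: centre of its underside.
- mug: Mug on the shelf, 83 mm across, 93 mm high. Origin: underside, near its middle.
- pepper_mill: Steel mill on the shelf, 50 mm across, 209 mm high. Origin: centre of its underside.

How it is judged:
By the outcome, as a careful person would: the job done as asked, in the order asked, and still so for the second after the job is handed in, with the robot touching nothing.
It also fails if it takes over 72 s, if anything falls off the work surface, if the arm or the gripper's body presses on something with over 40 N, if the wrist force passes 120 N, or if a joint passes its speed limit or range.

## Working session

There is one attempt and no reset: what is moved stays moved. The work goes in short steps, Python scripts to look and compute and a tool call to move; the robot and the scene stay as the last step left them, time stands still between calls to the robot, and variables do not carry over. Pictures are saved under pics/ and viewed, at most 10 in all, crops included, and the job is handed in when it is done.

Besides the shell and the picture viewer there is one more tool, called after "Emit:" by a JSON object that holds its "name" and its "arguments". step_arm: Moves the arm, as the interface text tells. Its arguments: {"type":"object","properties":{"steps":{"type":"array","items":{"type":"object","properties":{"hand":{"type":"number"},"translation":{"type":"array","items":{"type":"number"}},"roll":{"type":"number"}}}}},"required":["steps"]}

```bash
mkdir -p pics; ls; python3 - <<'E'
from cell import ctrl
import cv2
for n in("scene","side"):
    im=ctrl.capture(n); cv2.imwrite(f"pics/{n}0.png",im)
    m=ctrl.camera_model(n); print(n,m)
im=ctrl.capture("wrist"); cv2.imwrite("pics/wrist0.png",im); print(ctrl.camera_model("wrist"))
import numpy as np
a=cv2.imread("pics/scene0.png");b=cv2.imread("pics/side0.png")
cv2.imwrite("pics/both.png",np.vstack([cv2.resize(a,(400,300)),cv2.resize(b,(400,300))]))
s=ctrl.get_state();print(s["time_s"],s["ee_pos"],s["eef_rot"],s["opening"],ctrl.nose_length)
E
```

```text
pics
scene {'camera_matrix': array([[357.90215383,   0.        , 251.54881861],
       [  0.        , 357.90215383, 191.29674788],
       [  0.        ,   0.        ,   1.        ]]), 'R': array([[ 0.85759689, -0.51431351, -0.0030298 ],
       [-0.31575688, -0.52184348, -0.79244999],
       [ 0.40598665,  0.68055933, -0.60992937]]), 't': array([-0.4251496 ,  0.26458305,  0.69193518])}
side {'camera_matrix': array([[388.93328779,   0.        , 259.6314146 ],
       [  0.        , 388.93328779, 193.54117868],
       [  0.        ,   0.        ,   1.        ]]), 'R': array([[-0.97935022, -0.20197494, -0.00890356],
       [-0.12801745,  0.65362178, -0.74591561],
       [ 0.15647582, -0.72937281, -0.66598095]]), 't': array([0.54014719, 0.10580176, 0.84248321])}
{'camera_matrix': array([[272.5868092 ,   0.        , 256.74177572],
       [  0.        , 272.5868092 , 192.66699887],
       [  0.        ,   0.        ,   1.        ]]), 'R': array([[ 0.99999667,  0.00122067, -0.00227567],
       [ 0.00182713, -0.95718937,  0.2894567 ],
       [-0.00182492, -0.28945989, -0.95718841]]), 't': array([-0.64890266, -0.03908797,  0.38057763])}
0.15 [ 6.49690247e-01 -3.33449176e-05  3.03061969e-01] [[-4.01986908e-05  9.99998882e-01 -1.49507943e-03]
 [ 9.99999994e-01  4.00500831e-05 -9.94276767e-05]
 [-9.93676874e-05 -1.49508341e-03 -9.99998877e-01]] 0.08545497299085428 0.0726
```

View pics/scene0.png

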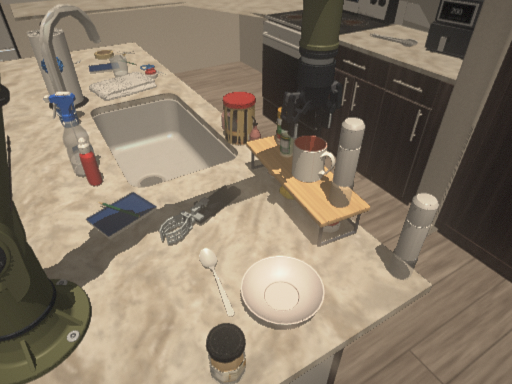

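View pics/side0.png

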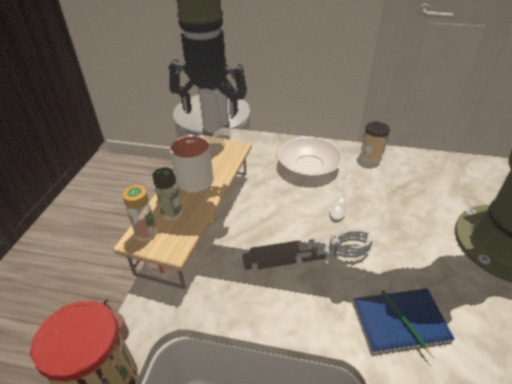

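View pics/wrist0.png

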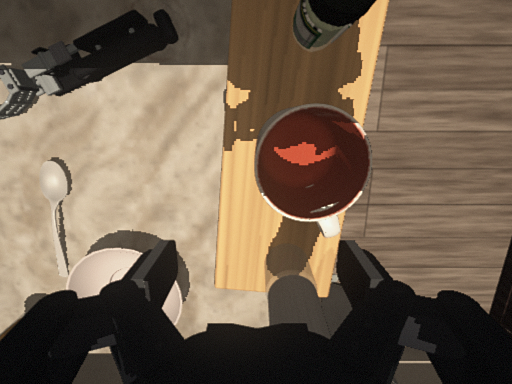

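The scene view shows the tongs at about (195,215), jaws toward the robot. The bowl is at (283,290) and the shelf at (310,180). The side view puts the tongs' grip at (285,253) and the jaws at (350,245). In the wrist view the grip is at (120,45), the shelf's front edge at column 225, and the bowl is bottom left.

```bash
cat > h.py <<'E'
import numpy as np,cv2
from cell import ctrl
def ray(m,p):
    K,R,t=[np.array(m[k]) for k in("camera_matrix","R","t")]
    return -R.T@t, R.T@np.linalg.solve(K,[p[0],p[1],1.])
def plane(m,p,z):
    c,d=ray(m,p); return c+d*(z-c[2])/d[2]
def tri(obs):
    A=np.zeros((3,3));b=np.zeros(3)
    for m,p in obs:
        c,d=ray(m,p);d=d/np.linalg.norm(d);P=np.eye(3)-np.outer(d,d);A+=P;b+=P@c
    x=np.linalg.solve(A,b)
    res=[np.linalg.norm(np.cross(x-c,d/np.linalg.norm(d))) for c,d in (ray(m,p) for m,p in obs)]
    return x.round(4),np.round(res,4)
def proj(m,X):
    K,R,t=[np.array(m[k]) for k in("camera_matrix","R","t")]
    q=K@(R@np.array(X)+t); return q[:2]/q[2]
E
python3 - <<'E'
from h import *
W=ctrl.camera_model("wrist");S=ctrl.camera_model("scene");D=ctrl.camera_model("side")
for n,p,z in[("grip",(120,50),.036),("heel",(170,30),.03),("edge_near",(216,288),.094),("edge_far",(232,0),.094),("bowl?",(125,305),.036)]: print("W",n,plane(W,p,z).round(3))
for n,p,z in[("bowl",(283,287),.036),("jaw",(178,225),.03),("grip",(215,200),.03),("sh1",(247,143),.094),("sh2",(322,222),.094)]: print("S",n,plane(S,p,z).round(3))
for n,p,z in[("bowl",(309,158),.036),("jawtip",(371,240),.03),("grip",(275,253),.03),("heel",(243,260),.03),("sh1",(121,248),.094),("sh1f",(183,267),.094)]: print("D",n,plane(D,p,z).round(3))
print(tri([(S,(283,287)),(D,(309,158))]))
E
```

```text
W grip [0.496 0.138 0.036]
W heel [0.552 0.159 0.03 ]
W edge_near [ 0.6   -0.131  0.094]
W edge_far [0.627 0.167 0.094]
W bowl? [ 0.454 -0.203  0.036]
S bowl [ 0.454 -0.193  0.036]
S jaw [0.343 0.096 0.03 ]
S grip [0.464 0.136 0.03 ]
S sh1 [0.634 0.256 0.094]
S sh2 [ 0.6   -0.129  0.094]
D bowl [ 0.455 -0.174  0.036]
D jawtip [0.298 0.079 0.03 ]
D grip [0.488 0.152 0.03 ]
D heel [0.548 0.182 0.03 ]
D sh1 [0.761 0.248 0.094]
D sh1f [0.633 0.267 0.094]
(array([ 0.4573, -0.1873,  0.0266]), array([0.0014, 0.0014]))
```

```bash
python3 - <<'E'
import cv2,numpy as np
a=cv2.imread("pics/scene0.png")
c=cv2.resize(a[125:260,235:375],None,fx=4.4,fy=4.4,interpolation=cv2.INTER_CUBIC)
cv2.imwrite("pics/crop1.png",c); print(c.shape)
E
```

```text
(594, 616, 3)
```

View pics/crop1.png

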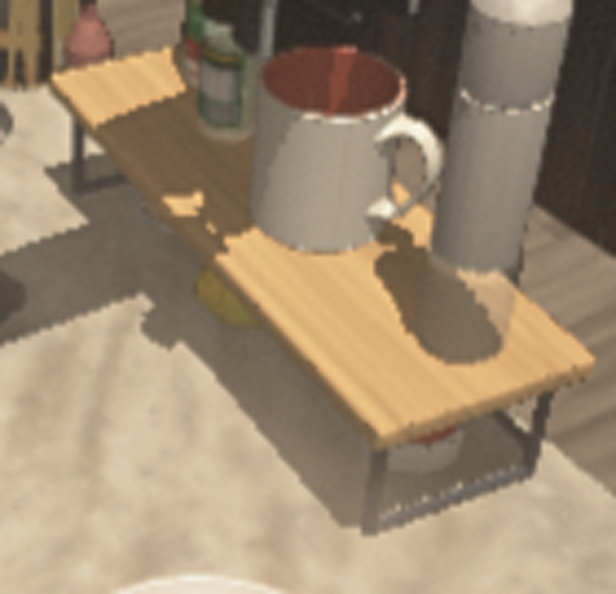

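The crop shows the lemon's yellow front under the shelf at scene pixel (286,192). A red-topped object stands on its -y side, at (332,226). I'll move the wrist camera over the tongs.

Emit:
{"name": "step_arm", "arguments": {"steps": [{"hand": 8.54,"translation": [-3.8,1.2,-1],"roll": 0},{"hand": 8.54,"translation": [-3.8,1.2,-1],"roll": 0},{"hand": 8.54,"translation": [-3.8,1.2,-1],"roll": 0},{"hand": 8.54,"translation": [-3.8,1.2,-1],"roll": 0},{"hand": 8.54,"translation": [-3.8,1.2,-1],"roll": 0},{"hand": 8.54,"translation": [0,0,0],"roll": 0}]}}

```text
time_s: 0.65
ee_pos: [0.4508, 0.0619, 0.2491]
eef_rot: [[-0.005, 1.0, -0.013], [1.0, 0.005, -0.001], [-0.001, -0.013, -1.0]]
ft_force: [-0.3, -0.7, -1.1]
opening: 0.0852
grip_force: 0.0
```

```bash
python3 - <<'E'
from h import *
import json
m=ctrl.camera_model("wrist");im=ctrl.capture("wrist");cv2.imwrite("pics/w1.png",im)
np.savez("w1.npz",**m)
for X in[(.488,.14,.03),(.3,.08,.03)]:print(proj(m,X))
print(ctrl.get_state()["ee_pos"])
c=cv2.resize(im[0:270],(800,422),interpolation=cv2.INTER_CUBIC);cv2.imwrite("pics/w1c.png",c)
E
```

```text
[297.03798084 105.48761875]
[120.59224476 162.59256735]
[0.45518673 0.06092753 0.25151735]
```

View pics/w1c.png

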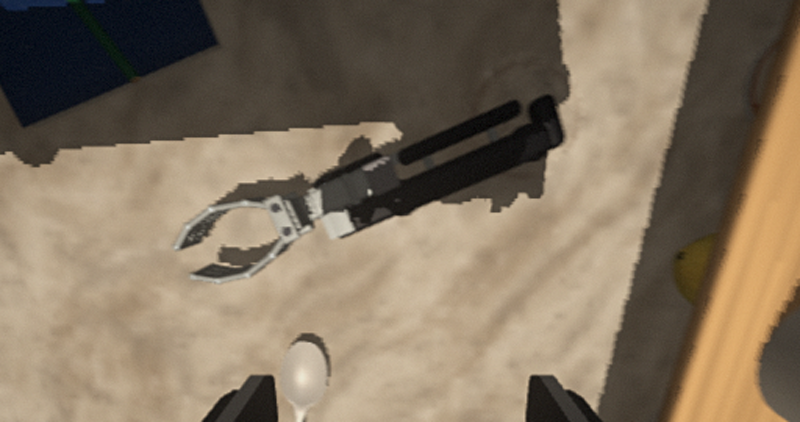

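The tongs lie with the jaws left, at crop (185,260), and the heel right, at (555,120). The bar is on the upper side and the lever is around (370,190). The lemon's front end shows at (680,268). I'll take a second, closer view.

Emit:
{"name": "step_arm", "arguments": {"steps": [{"hand": 4,"translation": [-1,1.5,-3],"roll": 0},{"hand": 0,"translation": [-1,1.5,-3],"roll": 0},{"hand": 0,"translation": [0,0,0],"roll": 0}]}}

```text
time_s: 0.95
ee_pos: [0.4362, 0.0917, 0.1894]
eef_rot: [[-0.003, 1.0, -0.009], [1.0, 0.003, -0.001], [-0.001, -0.009, -1.0]]
ft_force: [-1.1, 0.9, -1.1]
opening: 0.0515
grip_force: 0.0
```

```bash
python3 - <<'E'
from h import *
m=ctrl.camera_model("wrist");im=ctrl.capture("wrist");cv2.imwrite("pics/w2.png",im)
np.savez("w2.npz",**m)
w1=cv2.imread("pics/w1.png")
a=cv2.resize(w1[50:190,100:370],(800,415),interpolation=cv2.INTER_CUBIC) # k=2.963
print(ctrl.get_state()["ee_pos"])
cv2.convertScaleAbs(im,im,1.8,20)
cv2.imwrite("pics/w2c.png",cv2.resize(im[20:220,60:440],(800,421),interpolation=cv2.INTER_CUBIC))
E
```

```text
[0.43831955 0.09058345 0.19174013]
```

View pics/w2c.png

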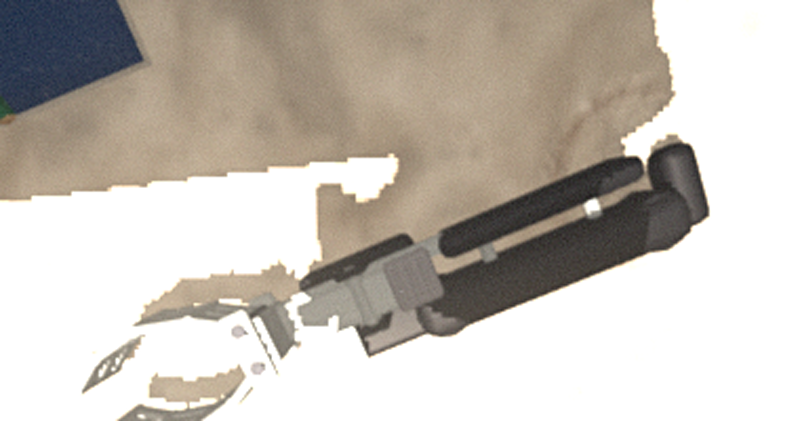

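```bash
python3 - <<'E'
from h import *
A=dict(np.load("w1.npz"));B=dict(np.load("w2.npz"))
p1=lambda x,y:(x/1.5625,y/1.563); p2=lambda x,y:(60+x/2.105,20+y/2.105)
for n,a,b in[("bar heel end",(520,106),(642,165)),("bar jaw end",(402,158),(440,245)),("heel",(547,97),(674,145)),("pin1",(278,204),(238,331)),("pin2",(287,230),(257,367))]:
    print(n,*tri([(A,p1(*a)),(B,p2(*b))]), plane(B,p2(*b),.036).round(4))
pad=plane(B,p2(416,279),.046); print("pad",pad,"in w1 crop",proj(A,pad)*1.5625)
for q in[(392,252),(432,250),(443,298),(400,310)]:print(plane(B,p2(*q),.046).round(4))
# refine pad in w1 by NCC with w2 scaled patch
g1=cv2.imread("pics/w1.png",0).astype(np.float32);g2=cv2.imread("pics/w2.png",0).astype(np.float32)
u=p2(416,279); s=(0.19174-.046+.08)/(.25152-.046+.08)
for s in(.78,.82):
    P=cv2.resize(cv2.getRectSubPix(g2,(41,37),u),None,fx=s,fy=s,interpolation=cv2.INTER_AREA)
    r=cv2.matchTemplate(g1,P,cv2.TM_CCOEFF_NORMED);_,v,_,l=cv2.minMaxLoc(r)
    c=(l[0]+(P.shape[1]-1)/2,l[1]+(P.shape[0]-1)/2);print(s,v,c,tri([(A,c),(B,u)]))
S=ctrl.camera_model("scene")
# jaw tip mid in w1
t=(plane(A,p1(178,245),.043)+plane(A,p1(193,277),.043))/2;print("tipmid",t)
print("lemon front w1",plane(A,p1(677,268),.029))
E
```

```text
bar heel end [0.521 0.175 0.029] [0.0003 0.0003] [0.5183 0.1744 0.036 ]
bar jaw end [0.4463 0.1439 0.0177] [0.0014 0.0014] [0.4443 0.145  0.036 ]
heel [ 0.5478  0.1853 -0.0078] [0.001 0.001] [0.5291 0.1813 0.036 ]
pin1 [0.3736 0.117  0.0631] [0.0012 0.0012] [0.3636 0.1105 0.036 ]
pin2 [0.3751 0.0999 0.0508] [0.0006 0.0006] [0.3701 0.0953 0.036 ]
pad [0.43524623 0.1333606  0.046     ] in w1 crop [381.36286385 175.21440562]
[0.4263 0.1433 0.046 ]
[0.4411 0.1441 0.046 ]
[0.4455 0.1263 0.046 ]
[0.4292 0.1215 0.046 ]
0.78 0.6847915649414062 (215.5, 90.0) (array([0.4317, 0.1484, 0.1674]), array([0.0052, 0.0052]))
0.82 0.6882480382919312 (215.5, 90.5) (array([0.4316, 0.1482, 0.1668]), array([0.0053, 0.0053]))
tipmid [0.30420246 0.07772874 0.043     ]
lemon front w1 [0.63840861 0.0729277  0.029     ]
```

Emit:
{"name": "step_arm", "arguments": {"steps": [{"hand": 0,"translation": [0,0.5,0],"roll": -6.75},{"hand": 0,"translation": [0,0.5,0],"roll": -6.75},{"hand": 0,"translation": [0,0.5,-0.5],"roll": -6.75},{"hand": 0,"translation": [0,0.5,-0.5],"roll": -6.75},{"hand": 0,"translation": [0,0.5,-0.5],"roll": -6.75},{"hand": 0,"translation": [0,0.5,-0.5],"roll": -6.75},{"hand": 0,"translation": [0,0.5,-1],"roll": -6.75},{"hand": 0,"translation": [0,0.5,-1],"roll": -6.75},{"hand": 0,"translation": [0,0.4,-1],"roll": -6.75},{"hand": 0,"translation": [0,0,-1],"roll": -6.75}]}}

```text
time_s: 1.83
ee_pos: [0.4425, 0.1344, 0.1352]
eef_rot: [[0.926, 0.377, 0.003], [0.377, -0.926, 0.001], [0.004, 0.0, -1.0]]
ft_force: [-0.2, 0.8, 0.1]
opening: -0.0003
grip_force: 0.0
```

Emit:
{"name": "step_arm", "arguments": {"steps": [{"hand": 0,"translation": [0,0,0],"roll": 0},{"hand": 0,"translation": [0,0,0],"roll": 0}]}}

```text
time_s: 2.0
ee_pos: [0.4415, 0.1335, 0.1348]
eef_rot: [[0.923, 0.385, 0.001], [0.385, -0.923, -0.0], [0.001, 0.0, -1.0]]
ft_force: [0.2, -0.6, -0.0]
opening: -0.0001
grip_force: 0.0
```

Emit:
{"name": "step_arm", "arguments": {"steps": [{"hand": 0,"translation": [-0.35,0.15,-0.6],"roll": 0},{"hand": 0,"translation": [0,0,-0.6],"roll": 0},{"hand": 0,"translation": [0,0,-0.2],"roll": 0},{"hand": 0,"translation": [0,0,-0.2],"roll": 0},{"hand": 0,"translation": [0,0,0],"roll": 0}]}}

```text
time_s: 2.42
ee_pos: [0.4366, 0.1354, 0.1179]
eef_rot: [[0.924, 0.383, 0.0], [0.383, -0.924, -0.0], [0.0, 0.0, -1.0]]
ft_force: [0.1, -0.3, 1.3]
opening: 0.0001
grip_force: 0.0
```

Emit:
{"name": "step_arm", "arguments": {"steps": [{"hand": 0,"translation": [0,0,-0.15],"roll": 0},{"hand": 0,"translation": [0,0,-0.15],"roll": 0},{"hand": 0,"translation": [0,0,-0.15],"roll": 0},{"hand": 0,"translation": [0,0,0],"roll": 0}]}}

```text
time_s: 2.75
ee_pos: [0.4371, 0.1357, 0.1139]
eef_rot: [[0.924, 0.383, 0.001], [0.383, -0.924, 0.0], [0.001, 0.0, -1.0]]
ft_force: [-0.3, 0.5, 4.8]
opening: -0.0001
grip_force: 2.5
```

Emit:
{"name": "step_arm", "arguments": {"steps": [{"hand": 0,"translation": [0,0,-0.1],"roll": 0},{"hand": 0,"translation": [0,0,0],"roll": 0},{"hand": 0,"translation": [0,0,2],"roll": 0},{"hand": 4,"translation": [0,0,3],"roll": 0},{"hand": 8.54,"translation": [2,0.8,3],"roll": 0},{"hand": 8.54,"translation": [2.6,1,0],"roll": 0},{"hand": 8.54,"translation": [0,0,0],"roll": 0}]}}

```text
time_s: 3.33
ee_pos: [0.4871, 0.1553, 0.1946]
eef_rot: [[0.924, 0.383, 0.007], [0.383, -0.924, 0.003], [0.008, 0.0, -1.0]]
ft_force: [0.4, -1.2, 0.0]
opening: 0.048
grip_force: 0.0
```

```bash
python3 - <<'E'
from h import *
print(ctrl.get_state()["ee_pos"])
m=ctrl.camera_model("wrist");im=ctrl.capture("wrist");np.savez("w3.npz",**m);cv2.imwrite("pics/w3.png",im)
cv2.imwrite("pics/w3c.png",cv2.convertScaleAbs(im,None,1.6,15))
E
```

```text
[0.48711775 0.15528563 0.19463069]
```

View pics/w3c.png

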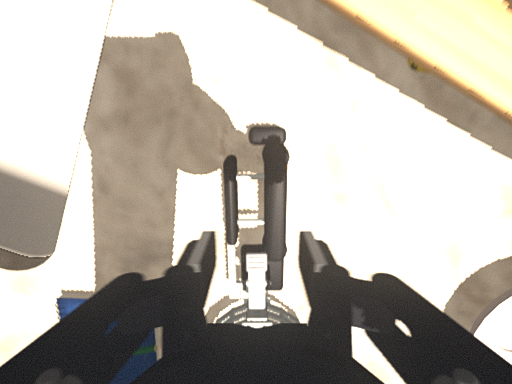

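```bash
python3 - <<'E'
from h import *
m=dict(np.load("w3.npz"))
x=np.array([-.924,-.383]);y=np.array([.383,-.924])
for n,p,z in[("barheel",(232,157),.036),("barjaw",(231,243),.036),("bar out",(223,200),.036),("grip out",(287,200),.036),("cap",(268,128),.03)]:
    P=plane(m,p,z);d=P[:2]-np.array([.4824,.1532]);print(n,P.round(4),"est tongs",(d@x).round(4),(d@y).round(4))
print(ctrl.get_state()["ee_pos"])
E
```

```text
barheel [0.513  0.1886 0.036 ] est tongs -0.0418 -0.021
barjaw [0.4376 0.1605 0.036 ] est tongs 0.0386 -0.0239
bar out [0.4742 0.1822 0.036 ] est tongs -0.0035 -0.0299
grip out [0.496  0.1297 0.036 ] est tongs -0.0036 0.0269
cap [0.5465 0.1695 0.03  ] est tongs -0.0655 0.0095
[0.48424194 0.15422123 0.19288743]
```

The bar stands out at columns 223-238 and the grip block at 265-287. Its edges run parallel to the tool axis and are centred on it, so the tongs are unlocked. I'll lower onto the grip.

Emit:
{"name": "step_arm", "arguments": {"steps": [{"hand": 8.54,"translation": [-0.4,0,-2],"roll": 0},{"hand": 8.54,"translation": [0,0,-2.6],"roll": 0},{"hand": 8.54,"translation": [0,0,-3],"roll": 0},{"hand": 8.54,"translation": [0,0,-2.4],"roll": 0},{"hand": 8.54,"translation": [0,0,-1.6],"roll": 0},{"hand": 7,"translation": [0,0,0],"roll": 0},{"hand": 6,"translation": [0,0,0],"roll": 0},{"hand": 5.5,"translation": [0,0,0],"roll": 0},{"hand": 5.3,"translation": [0,0,0],"roll": 0},{"hand": 5.3,"translation": [0,0,0],"roll": 0}]}}

```text
time_s: 4.22
ee_pos: [0.4789, 0.1536, 0.0774]
eef_rot: [[0.924, 0.383, 0.002], [0.383, -0.924, 0.0], [0.002, 0.0, -1.0]]
ft_force: [0.3, -0.6, -3.0]
opening: 0.053
grip_force: 9.8
```

```bash
python3 - <<'E'
from h import *
s=ctrl.get_state();print(s["ee_pos"],s["q"],s["opening"])
A=dict(np.load("w1.npz"));S=ctrl.camera_model("scene");W3=dict(np.load("w3.npz"))
# lemon mask in w1 and scene, w3
for n,m,f in[("w1",A,"w1"),("scene",S,"scene0"),("w3",W3,"w3"),("w0",None,"wrist0")]:
    im=cv2.imread(f"pics/{f}.png");h=cv2.cvtColor(im,cv2.COLOR_BGR2HSV)
    k=cv2.inRange(h,(22,150,50),(33,255,255));n_,_,st,c=cv2.connectedComponentsWithStats(k)
    for i in range(1,n_):
        if st[i,4]>25 : print(n,st[i],c[i].round(1), None if m is None else plane(m,c[i],.03).round(3))
im=cv2.imread("pics/w1.png")
cv2.imwrite("pics/w1l.png",cv2.resize(cv2.convertScaleAbs(im[20:260,392:512],None,1.6,10),(300,600),interpolation=cv2.INTER_CUBIC))
E
```

```text
[0.47894821 0.15359323 0.07744054] [-0.17011747  0.2595313  -0.21185136  2.03282491  0.07196282  0.85449542
 -1.60048077] 0.05303526151388847
w1 [444 151  11   9  47] [450.1 155.2] [0.652 0.091 0.03 ]
w1 [434 183  10  10  27] [439.  186.3] [0.647 0.057 0.03 ]
```

View pics/w1l.png

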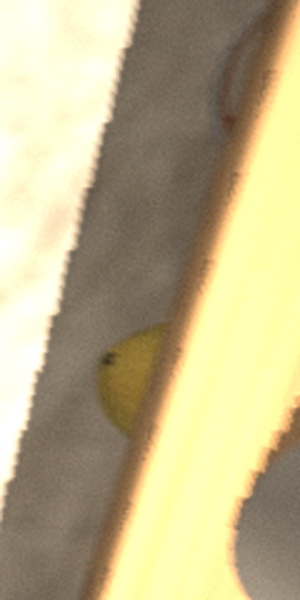

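```bash
python3 - <<'E'
from h import *
A=dict(np.load("w1.npz"));S=ctrl.camera_model("scene");C=dict(np.load("w3.npz"))
l=lambda x,y:(392+x/2.5,20+y/2.5)
print("spot",tri([(A,l(108,358)),(C,(413,66))]))
for q in[(102,372),(165,325),(130,437),(148,381),(113,418),(125,338)]:print(q,plane(A,l(*q),.029).round(4))
for n,q in[("Timerleft",(220,85)),("timer low",(232,125))]:print(n,plane(A,l(*q),.02).round(4))
# scene: lemon visible spots
s=lambda x,y:(235+x/4.4,125+y/4.4)
for n,q,z in[("lemL",(196,290),.029),("lembot",(235,325),.01),("lemtop",(215,268),.05),("redcan top",(430,436),.05),("can bot",(425,470),0),("can L",(385,455),.02),("can R",(463,450),.02),("gray",(145,210),.02)]:print(n,plane(S,s(*q),z).round(4))
# board front edge top line in w1
for q in[(290,20),(170,330),(100,590)]:print("edge",plane(A,l(*q),.086).round(4))
h=cv2.cvtColor(cv2.imread("pics/w3.png"),cv2.COLOR_BGR2HSV)[50:85,395:430];print(cv2.imread("pics/w3.png")[56:76:3,402:424:3].tolist())
E
```

```text
spot (array([0.6335, 0.0839, 0.036 ]), array([0.0008, 0.0008]))
(102, 372) [0.6373 0.0759 0.029 ]
(165, 325) [0.6598 0.0962 0.029 ]
(130, 437) [0.6553 0.0467 0.029 ]
(148, 381) [0.6578 0.0721 0.029 ]
(113, 418) [0.6461 0.0553 0.029 ]
(125, 338) [0.6442 0.0906 0.029 ]
Timerleft [0.6671 0.1895 0.02  ]
timer low [0.6754 0.1751 0.02  ]
lemL [0.6345 0.0811 0.029 ]
lembot [0.6497 0.0586 0.01  ]
lemtop [0.6408 0.0713 0.05  ]
redcan top [ 0.6528 -0.1131  0.05  ]
can bot [ 0.6732 -0.0956  0.    ]
can L [ 0.646  -0.0893  0.02  ]
can R [ 0.686  -0.1088  0.02  ]
gray [0.6626 0.1824 0.02  ]
edge [0.6362 0.1954 0.086 ]
edge [0.621  0.1023 0.086 ]
edge [0.6164 0.0028 0.086 ]
[[[62, 76, 88], [54, 69, 85], [42, 67, 87], [44, 71, 96], [55, 84, 110], [63, 103, 136], [83, 130, 170], [98, 153, 200]], [[71, 82, 93], [68, 79, 88], [31, 58, 78], [35, 62, 83], [43, 68, 91], [46, 73, 97], [57, 89, 119], [73, 113, 149]], [[71, 84, 94], [72, 83, 94], [36, 69, 82], [29, 64, 82], [34, 62, 78], [40, 68, 89], [47, 72, 95], [49, 80, 107]], [[76, 89, 99], [71, 85, 94], [54, 76, 87], [19, 40, 48], [26, 53, 64], [30, 59, 75], [37, 68, 88], [41, 66, 89]], [[71, 84, 96], [74, 87, 97], [64, 81, 91], [43, 58, 67], [25, 42, 47], [22, 57, 68], [27, 65, 82], [31, 63, 83]], [[77, 87, 97], [72, 86, 95], [71, 83, 94], [66, 80, 90], [55, 71, 82], [48, 70, 81], [45, 70, 84], [36, 65, 80]], [[75, 88, 98], [75, 87, 98], [72, 87, 96], [70, 82, 93], [64, 76, 88], [65, 76, 87], [60, 73, 84], [58, 70, 83]]]
```

Stem spot triangulates to (0.634, 0.084, 0.036), so the lemon's middle is near (0.675, 0.067), about 55 mm behind the edge. That fits the text. I'll lift, back off and turn the tongs.

Emit:
{"name": "step_arm", "arguments": {"steps": [{"hand": 5.3,"translation": [0,0,0.5],"roll": 0},{"hand": 5.3,"translation": [0,0,1],"roll": 0},{"hand": 5.3,"translation": [0,0,1],"roll": 0},{"hand": 5.3,"translation": [-0.6,-0.6,0],"roll": 3},{"hand": 5.3,"translation": [-0.6,-0.6,0],"roll": 6},{"hand": 5.3,"translation": [-0.6,-0.6,0],"roll": 6},{"hand": 5.3,"translation": [-0.6,-0.6,0],"roll": 6},{"hand": 5.3,"translation": [-0.6,-0.6,0],"roll": 6},{"hand": 5.3,"translation": [-0.6,-0.6,0],"roll": 6},{"hand": 5.3,"translation": [-0.6,-0.6,0],"roll": 6}]}}

```text
time_s: 5.05
ee_pos: [0.4368, 0.1114, 0.1028]
eef_rot: [[0.473, 0.881, 0.002], [0.881, -0.473, 0.0], [0.001, 0.002, -1.0]]
ft_force: [0.5, -0.1, -2.9]
opening: 0.0531
grip_force: 9.4
```

Emit:
{"name": "step_arm", "arguments": {"steps": [{"hand": 5.3,"translation": [-0.6,-0.6,0],"roll": 6},{"hand": 5.3,"translation": [-0.6,-0.6,0],"roll": 6},{"hand": 5.3,"translation": [0,0,0],"roll": 6},{"hand": 5.3,"translation": [0,0,0],"roll": 6},{"hand": 5.3,"translation": [0,0,0],"roll": 6},{"hand": 5.3,"translation": [0,0,0],"roll": 6},{"hand": 5.3,"translation": [0,0,0],"roll": 6},{"hand": 5.3,"translation": [0,0,0],"roll": 6},{"hand": 5.3,"translation": [0,0,0],"roll": 6},{"hand": 5.3,"translation": [0,0,0],"roll": 6}]}}

```text
time_s: 5.88
ee_pos: [0.4251, 0.0996, 0.1028]
eef_rot: [[-0.527, 0.85, 0.002], [0.85, 0.527, 0.0], [-0.001, 0.002, -1.0]]
ft_force: [-0.0, 1.0, -2.1]
opening: 0.053
grip_force: 9.4
```

Emit:
{"name": "step_arm", "arguments": {"steps": [{"hand": 5.3,"translation": [0,0,0],"roll": 6},{"hand": 5.3,"translation": [0,0,0],"roll": 6},{"hand": 5.3,"translation": [0,0,0],"roll": 6},{"hand": 5.3,"translation": [0,0,0],"roll": 6},{"hand": 5.3,"translation": [0,0,0],"roll": 6},{"hand": 5.3,"translation": [0,0,0],"roll": 6},{"hand": 5.3,"translation": [0,0,0],"roll": 6},{"hand": 5.3,"translation": [0,0,0],"roll": 3},{"hand": 5.3,"translation": [0,0,0],"roll": 0}]}}

```text
time_s: 6.63
ee_pos: [0.4251, 0.0996, 0.1027]
eef_rot: [[-0.973, 0.232, 0.002], [0.232, 0.973, 0.0], [-0.002, 0.001, -1.0]]
ft_force: [0.6, -0.4, -2.3]
opening: 0.053
grip_force: 9.4
```

```bash
python3 - <<'E'
from h import *
print(ctrl.get_state()["ee_pos"],ctrl.get_state()["q"][6])
a=ctrl.capture("scene");b=ctrl.capture("side");cv2.imwrite("pics/s2.png",a);cv2.imwrite("pics/d2.png",b)
A=cv2.resize(a[110:270,170:380],None,fx=3,fy=3,interpolation=cv2.INTER_CUBIC)
cv2.imwrite("pics/s2c.png",A)
E
```

```text
[0.42507489 0.09957412 0.10268975] 1.0057466288320813
```

View pics/s2c.png

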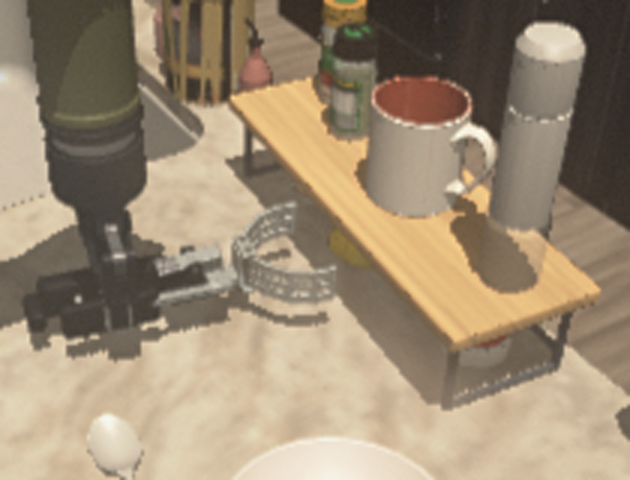

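The tongs hang level with the jaws open at crop (240-335, 205-300), just in front of the shelf. The lemon is at crop (348,250). I'll check the in-hand pose before going in.

```bash
python3 - <<'E'
from h import *
S=ctrl.camera_model("scene")
x=np.array([.973,-.232]);y=np.array([.232,.973]);o=np.array([.4251,.0996])
for n,q in[("Ltip",(180,48,43)),("Rtip",(180,-48,43)),("pinL",(120,8,43))]:
    P=np.r_[o+x*q[0]/1e3+y*q[1]/1e3,(q[2]+25)/1e3];print(n,P.round(3),((proj(S,P)-[170,110])*3).round(0))
E
```

```text
Ltip [0.611 0.105 0.068] [295. 203.]
Rtip [0.589 0.011 0.068] [333. 266.]
pinL [0.544 0.08  0.068] [245. 241.]
```

Emit:
{"name": "step_arm", "arguments": {"steps": [{"hand": 5.3,"translation": [0,0.9,-0.5],"roll": 0},{"hand": 5.3,"translation": [0,0.9,-0.9],"roll": 0},{"hand": 5.3,"translation": [0,0.9,-0.8],"roll": 0},{"hand": 5.3,"translation": [0,0,0],"roll": 0}]}}

```text
time_s: 7.07
ee_pos: [0.4237, 0.128, 0.0788]
eef_rot: [[-0.973, 0.233, -0.001], [0.233, 0.973, 0.001], [0.002, 0.0, -1.0]]
ft_force: [-0.0, -0.1, -2.1]
opening: 0.0533
grip_force: 9.4
```

Emit:
{"name": "step_arm", "arguments": {"steps": [{"hand": 5.3,"translation": [0.5,-0.12,0.15],"roll": 0},{"hand": 5.3,"translation": [1.2,-0.3,0],"roll": 0},{"hand": 5.3,"translation": [1.2,-0.3,0],"roll": 0},{"hand": 5.3,"translation": [1.2,-0.3,0],"roll": 0},{"hand": 5.3,"translation": [1.2,-0.3,0],"roll": 0},{"hand": 5.3,"translation": [1.2,-0.3,0],"roll": 0},{"hand": 5.3,"translation": [1.2,-0.3,0],"roll": 0},{"hand": 5.3,"translation": [1.0,-0.25,0],"roll": 0},{"hand": 5.3,"translation": [0.8,-0.2,0],"roll": 0},{"hand": 5.3,"translation": [0,0,0],"roll": 0}]}}

```text
time_s: 7.9
ee_pos: [0.5218, 0.1016, 0.0811]
eef_rot: [[-0.972, 0.236, 0.002], [0.236, 0.972, 0.0], [-0.002, 0.001, -1.0]]
ft_force: [0.6, 0.1, -2.1]
opening: 0.0532
grip_force: 9.4
```

```bash
python3 - <<'E'
from h import *
print(ctrl.get_state()["ee_pos"])
a=ctrl.capture("scene");cv2.imwrite("pics/s3.png",a)
w=cv2.convertScaleAbs(ctrl.capture("wrist"),None,1.3,10)
A=cv2.resize(a[140:240,220:340],(480,400),interpolation=cv2.INTER_CUBIC)
cv2.imwrite("pics/s3c.png",np.hstack([A,cv2.resize(w,(320,240))[:,:].repeat(1,0) if 0 else cv2.copyMakeBorder(cv2.resize(w,(320,240)),0,160,0,0,cv2.BORDER_CONSTANT)]))
E
```

```text
[0.52180479 0.1016424  0.08114024]
```

View pics/s3c.png

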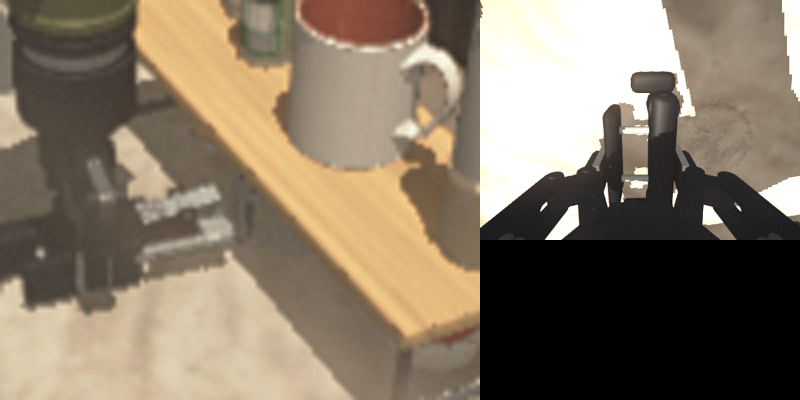

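The jaws are under the shelf at crop (240-300, 190-250) and hide the lemon. No contact force shows, so I'll squeeze slowly.

Emit:
{"name": "step_arm", "arguments": {"steps": [{"hand": 5.15,"translation": [0,0,0],"roll": 0},{"hand": 5.0,"translation": [0,0,0],"roll": 0},{"hand": 4.9,"translation": [0,0,0],"roll": 0},{"hand": 4.8,"translation": [0,0,0],"roll": 0},{"hand": 4.7,"translation": [0,0,0],"roll": 0},{"hand": 4.6,"translation": [0,0,0],"roll": 0},{"hand": 4.5,"translation": [0,0,0],"roll": 0}]}}

```text
time_s: 8.58
ee_pos: [0.5195, 0.1029, 0.081]
eef_rot: [[-0.972, 0.233, 0.0], [0.233, 0.972, 0.0], [-0.0, 0.0, -1.0]]
ft_force: [0.5, 0.3, -2.2]
opening: 0.0453
grip_force: 12.7
```

Emit:
{"name": "step_arm", "arguments": {"steps": [{"hand": 4.4,"translation": [0,0,0],"roll": 0},{"hand": 4.3,"translation": [0,0,0],"roll": 0},{"hand": 4.2,"translation": [0,0,0],"roll": 0},{"hand": 4.1,"translation": [0,0,0],"roll": 0},{"hand": 4.1,"translation": [0,0,0],"roll": 0}]}}

```text
time_s: 9.0
ee_pos: [0.5195, 0.1029, 0.081]
eef_rot: [[-0.972, 0.233, 0.0], [0.233, 0.972, 0.0], [-0.0, 0.0, -1.0]]
ft_force: [0.2, 0.2, -2.2]
opening: 0.042
grip_force: 49.7
```

Emit:
{"name": "step_arm", "arguments": {"steps": [{"hand": 4.1,"translation": [0,0,0.4],"roll": 0},{"hand": 4.1,"translation": [0,0,0.5],"roll": 0},{"hand": 4.1,"translation": [-0.6,0.14,0],"roll": 0},{"hand": 4.1,"translation": [-1.2,0.28,0],"roll": 0},{"hand": 4.1,"translation": [-1.5,0.36,0],"roll": 0},{"hand": 4.1,"translation": [-1.5,0.36,0],"roll": 0},{"hand": 4.1,"translation": [-1.5,0.36,0],"roll": 0},{"hand": 4.1,"translation": [-1.5,0.36,0],"roll": 0},{"hand": 4.1,"translation": [-1,0.24,0],"roll": 0},{"hand": 4.1,"translation": [-0.5,0.1,0],"roll": 0}]}}

```text
time_s: 9.83
ee_pos: [0.4248, 0.125, 0.0899]
eef_rot: [[-0.973, 0.232, -0.001], [0.232, 0.973, -0.001], [0.001, -0.001, -1.0]]
ft_force: [0.4, -0.2, -2.3]
opening: 0.0422
grip_force: 49.3
```

```bash
python3 - <<'E'
from h import *
s=ctrl.get_state();print(s["ee_pos"],s["opening"],s["grip_force"])
a=ctrl.capture("scene");cv2.imwrite("pics/s4.png",a)
h=cv2.cvtColor(a,cv2.COLOR_BGR2HSV);k=cv2.inRange(h,(20,130,60),(34,255,255))
n,_,st,c=cv2.connectedComponentsWithStats(k)
S=ctrl.camera_model("scene")
for i in range(1,n):
    if st[i,4]>20:print(st[i],c[i],plane(S,c[i],.04))
cv2.imwrite("pics/s4c.png",cv2.resize(a[110:340,150:400],(750,690))[:600])
# bowl centre by rim ellipse in scene
g=cv2.imread("pics/scene0.png");m=(g.min(2)>200).astype(np.uint8)*255
E
```

```text
[0.42477253 0.12501875 0.08986566] 0.04220923269463197 49.30608630180359
[251 184  28  12 216] [263.66666667 189.7037037 ] [0.59208328 0.09631938 0.04      ]
```

View pics/s4c.png

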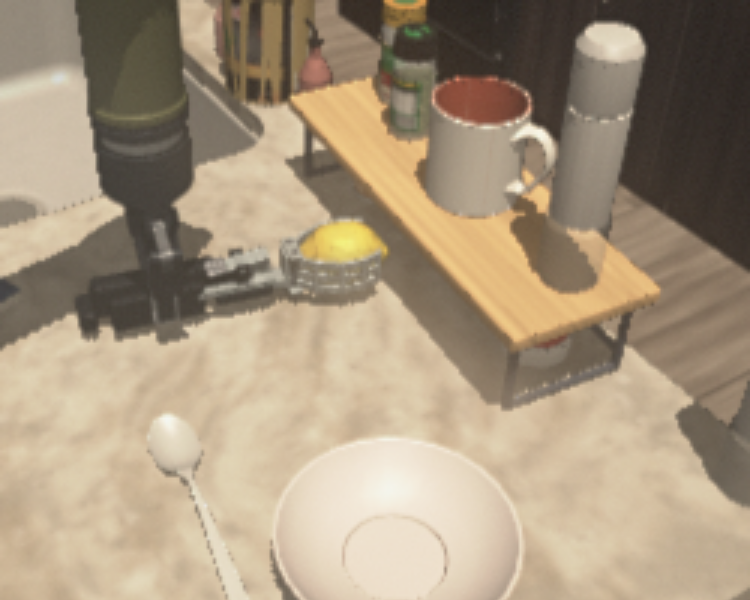

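The lemon sits in the jaws at crop (342,243), clear of the shelf, and everything on the shelf is still standing. The bowl is at crop (397,530). That was the 11th picture I viewed, one over the limit of 10, so from here I'll use numbers only. I'll refine the bowl position from the rim contour.

```bash
python3 - <<'E'
from h import *
S=ctrl.camera_model("scene");D=ctrl.camera_model("side")
print("floor ring S",plane(S,(281.3,296.7),.005))
for n,m,f,seed in[("S",S,"scene0",(283,275)),("D",D,"side0",(309,150))]:
    im=cv2.imread(f"pics/{f}.png")
    for tol in(3,4,6):
        mask=np.zeros((386,514),np.uint8)
        cv2.floodFill(im.copy(),mask,seed,0,(tol,)*3,(tol,)*3,4|(255<<8)|cv2.FLOODFILL_MASK_ONLY)
        k=cv2.morphologyEx(mask[1:-1,1:-1],cv2.MORPH_CLOSE,np.ones((5,5)))
        c=max(cv2.findContours(k,0,1)[0],key=cv2.contourArea)[:,0]
        x,y,w,h=cv2.boundingRect(c)
        P=np.array([plane(m,p,.036)[:2] for p in c],np.float32)
        (ctr,r)=cv2.minEnclosingCircle(P);print(n,tol,x,y,w,h,np.round(ctr,4),round(r,4))
E
```

```text
floor ring S [ 0.45214146 -0.19256614  0.005     ]
S 3 242 256 80 64 [ 0.4534 -0.1882] 0.0807
S 4 242 256 81 67 [ 0.4531 -0.1899] 0.0821
S 6 242 256 81 67 [ 0.4553 -0.1902] 0.0832
D 3 278 137 62 36 [ 0.455  -0.1954] 0.0855
D 4 215 130 293 142 [ 0.3242 -0.1141] 0.3938
D 6 213 130 296 142 [ 0.3228 -0.1155] 0.397
```

Emit:
{"name": "step_arm", "arguments": {"steps": [{"hand": 4.1,"translation": [0,0,0.2],"roll": -3},{"hand": 4.1,"translation": [0,0,0.2],"roll": -5},{"hand": 4.1,"translation": [0,0,0.2],"roll": -6},{"hand": 4.1,"translation": [0,0,0.2],"roll": -6},{"hand": 4.1,"translation": [0,0,0.5],"roll": -6},{"hand": 4.1,"translation": [0,0,1],"roll": -6},{"hand": 4.1,"translation": [0,0,1.2],"roll": -6},{"hand": 4.1,"translation": [0,0,1.2],"roll": -6},{"hand": 4.1,"translation": [0.3,0,0.5],"roll": -6},{"hand": 4.1,"translation": [0.3,-0.5,0],"roll": -6}]}}

```text
time_s: 10.72
ee_pos: [0.4344, 0.1208, 0.1439]
eef_rot: [[-0.346, 0.938, 0.005], [0.938, 0.346, 0.002], [-0.0, 0.005, -1.0]]
ft_force: [0.3, 0.2, -2.9]
opening: 0.0423
grip_force: 49.3
```

Emit:
{"name": "step_arm", "arguments": {"steps": [{"hand": 4.1,"translation": [0.3,-1,0],"roll": -6},{"hand": 4.1,"translation": [0.3,-1.5,0],"roll": -6},{"hand": 4.1,"translation": [0.3,-2,0],"roll": -5},{"hand": 4.1,"translation": [0.3,-2,0],"roll": -3.5},{"hand": 4.1,"translation": [0.3,-2,0],"roll": 0},{"hand": 4.1,"translation": [0.3,-2,0],"roll": 0},{"hand": 4.1,"translation": [0.3,-2,0],"roll": 0},{"hand": 4.1,"translation": [0.2,-1.5,0],"roll": 0},{"hand": 4.1,"translation": [0.2,-0.8,0],"roll": 0},{"hand": 4.1,"translation": [0,0,0],"roll": 0}]}}

```text
time_s: 11.55
ee_pos: [0.4581, -0.0308, 0.1421]
eef_rot: [[0.004, 1.0, 0.001], [1.0, -0.004, -0.001], [-0.001, 0.001, -1.0]]
ft_force: [-0.2, -0.5, -2.8]
opening: 0.0417
grip_force: 49.5
```

```bash
cat > lem.py <<'E'
from h import *
s=ctrl.get_state();print(s["ee_pos"],s["eef_rot"][:,0],s["opening"],s["grip_force"])
for n in("scene","side"):
    a=ctrl.capture(n);m=ctrl.camera_model(n)
    k=cv2.inRange(cv2.cvtColor(a,cv2.COLOR_BGR2HSV),(20,130,60),(34,255,255))
    N,_,st,c=cv2.connectedComponentsWithStats(k)
    for i in range(1,N):
        if st[i,4]>30:print(n,st[i],c[i].round(1),plane(m,c[i],.06).round(3),plane(m,c[i],.04).round(3))
E
python3 lem.py
```

```text
[ 0.45811871 -0.03075994  0.14207858] [ 4.15302907e-03  9.99991152e-01 -6.69915895e-04] 0.041733620887365735 49.47354018688202
scene [271 255  30  34 690] [285.9 270.2] [ 0.472 -0.176  0.06 ] [ 0.482 -0.163  0.04 ]
```

Emit:
{"name": "step_arm", "arguments": {"steps": [{"hand": 4.1,"translation": [-0.4,0,-0.5],"roll": 0},{"hand": 4.1,"translation": [0,0,-0.8],"roll": 0},{"hand": 4.1,"translation": [0,0,-0.8],"roll": 0},{"hand": 4.1,"translation": [0,0,-0.7],"roll": 0},{"hand": 4.1,"translation": [0,0,-0.4],"roll": 0},{"hand": 4.1,"translation": [0,0,-0.3],"roll": 0},{"hand": 4.1,"translation": [0,0,0],"roll": 0}]}}

```text
time_s: 12.23
ee_pos: [0.4532, -0.028, 0.1064]
eef_rot: [[-0.0, 1.0, -0.001], [1.0, 0.0, 0.0], [0.0, -0.001, -1.0]]
ft_force: [-0.5, 0.3, -2.4]
opening: 0.0419
grip_force: 49.3
```

Emit:
{"name": "step_arm", "arguments": {"steps": [{"hand": 4.25,"translation": [0,0,0],"roll": 0},{"hand": 4.4,"translation": [0,0,0],"roll": 0},{"hand": 4.5,"translation": [0,0,0],"roll": 0},{"hand": 4.6,"translation": [0,0,0],"roll": 0},{"hand": 4.75,"translation": [0,0,0],"roll": 0},{"hand": 4.9,"translation": [0,0,0],"roll": 0},{"hand": 5.1,"translation": [0,0,0],"roll": 0},{"hand": 5.3,"translation": [0,0,0],"roll": 0},{"hand": 5.3,"translation": [0,0,0],"roll": 0},{"hand": 5.3,"translation": [0,0,0],"roll": 0}]}}

```text
time_s: 13.07
ee_pos: [0.4535, -0.0282, 0.107]
eef_rot: [[-0.0, 1.0, 0.0], [1.0, 0.0, -0.0], [-0.0, 0.0, -1.0]]
ft_force: [0.0, 0.1, -2.1]
opening: 0.053
grip_force: 9.2
```

```bash
python3 lem.py
```

```text
[ 0.45351325 -0.02822521  0.10695654] [-1.68562415e-05  9.99999999e-01 -3.74984500e-05] 0.05295819247889276 9.214690625667572
scene [268 272  28  35 679] [281.5 288.6] [ 0.438 -0.209  0.06 ] [ 0.448 -0.197  0.04 ]
```

Emit:
{"name": "step_arm", "arguments": {"steps": [{"hand": 5.3,"translation": [0,0,0.5],"roll": 0},{"hand": 5.3,"translation": [0,0,1.5],"roll": 0},{"hand": 5.3,"translation": [0,0,2],"roll": 0},{"hand": 5.3,"translation": [0,0,2],"roll": 0},{"hand": 5.3,"translation": [0,1,0.5],"roll": 0},{"hand": 5.3,"translation": [0.2,2,0],"roll": -3},{"hand": 5.3,"translation": [0.3,2,0],"roll": -6},{"hand": 5.3,"translation": [0.3,2,0],"roll": -6},{"hand": 5.3,"translation": [0.3,2,0],"roll": -6},{"hand": 5.3,"translation": [0.3,2,0],"roll": -6}]}}

```text
time_s: 14.0
ee_pos: [0.4671, 0.0836, 0.1715]
eef_rot: [[0.458, 0.889, -0.0], [0.889, -0.458, 0.0], [-0.0, -0.001, -1.0]]
ft_force: [-0.3, -1.0, -2.5]
opening: 0.0531
grip_force: 9.3
```

Emit:
{"name": "step_arm", "arguments": {"steps": [{"hand": 5.3,"translation": [0.3,2,0],"roll": -6},{"hand": 5.3,"translation": [0.3,2,0],"roll": -6},{"hand": 5.3,"translation": [0.3,2,-0.5],"roll": -6},{"hand": 5.3,"translation": [0.3,1.2,-1],"roll": -6},{"hand": 5.3,"translation": [0,0,-1],"roll": -6},{"hand": 5.3,"translation": [0,0,-1],"roll": -6},{"hand": 5.3,"translation": [0,0,-1],"roll": -4.5},{"hand": 5.3,"translation": [0,0,-1],"roll": 0},{"hand": 5.3,"translation": [0,0,-1],"roll": 0},{"hand": 5.3,"translation": [0,0,0],"roll": 0}]}}

```text
time_s: 14.83
ee_pos: [0.4779, 0.1537, 0.1046]
eef_rot: [[0.923, 0.385, -0.004], [0.385, -0.923, -0.001], [-0.004, -0.001, -1.0]]
ft_force: [0.2, 0.1, -2.6]
opening: 0.0527
grip_force: 9.5
```

```bash
python3 lem.py
```

```text
[0.47789768 0.15366224 0.10459951] [ 0.92296147  0.38487102 -0.00405261] 0.05274830437504066 9.482432305812836
scene [269 273  27  34 639] [282.  288.6] [ 0.439 -0.21   0.06 ] [ 0.448 -0.198  0.04 ]
side [305 145  14  20 205] [310.7 155. ] [ 0.451 -0.154  0.06 ] [ 0.452 -0.182  0.04 ]
```

Emit:
{"name": "step_arm", "arguments": {"steps": [{"hand": 5.3,"translation": [0,0,-0.8],"roll": 0},{"hand": 5.3,"translation": [0,0,-0.8],"roll": 0},{"hand": 5.3,"translation": [0,0,-0.6],"roll": 0},{"hand": 5.3,"translation": [0,0,-0.3],"roll": 0},{"hand": 5.3,"translation": [0,0,-0.2],"roll": 0},{"hand": 5.3,"translation": [0,0,0],"roll": 0}]}}

```text
time_s: 15.43
ee_pos: [0.4792, 0.1537, 0.0794]
eef_rot: [[0.924, 0.383, -0.001], [0.383, -0.924, -0.0], [-0.001, -0.0, -1.0]]
ft_force: [-0.2, -0.7, -1.6]
opening: 0.0533
grip_force: 9.5
```

Emit:
{"name": "step_arm", "arguments": {"steps": [{"hand": 5.3,"translation": [0,0,-0.1],"roll": 0},{"hand": 5.3,"translation": [0,0,-0.1],"roll": 0},{"hand": 5.3,"translation": [0,0,0],"roll": 0}]}}

```text
time_s: 15.68
ee_pos: [0.4796, 0.1538, 0.078]
eef_rot: [[0.924, 0.383, 0.0], [0.383, -0.924, -0.0], [0.0, 0.0, -1.0]]
ft_force: [-0.3, -0.1, -2.0]
opening: 0.0531
grip_force: 9.5
```

Emit:
{"name": "step_arm", "arguments": {"steps": [{"hand": 5.3,"translation": [0,0,-0.05],"roll": 0},{"hand": 5.3,"translation": [0,0,-0.05],"roll": 0},{"hand": 5.3,"translation": [0,0,0],"roll": 0}]}}

```text
time_s: 15.93
ee_pos: [0.4797, 0.1538, 0.0772]
eef_rot: [[0.924, 0.383, 0.0], [0.383, -0.924, -0.0], [0.0, 0.0, -1.0]]
ft_force: [-0.9, -0.6, -0.1]
opening: 0.0527
grip_force: 9.5
```

It's resting on the worktop. Now I'll squeeze it shut to lock.

Emit:
{"name": "step_arm", "arguments": {"steps": [{"hand": 5.0,"translation": [0,0,0],"roll": 0},{"hand": 4.7,"translation": [0,0,0],"roll": 0},{"hand": 4.4,"translation": [0,0,0],"roll": 0},{"hand": 4.1,"translation": [0,0,0],"roll": 0},{"hand": 3.8,"translation": [0,0,0],"roll": 0},{"hand": 3.6,"translation": [0,0,0],"roll": 0},{"hand": 3.45,"translation": [0,0,0],"roll": 0},{"hand": 3.35,"translation": [0,0,0],"roll": 0},{"hand": 3.35,"translation": [0,0,0],"roll": 0}]}}

```text
time_s: 16.68
ee_pos: [0.4825, 0.1508, 0.0799]
eef_rot: [[0.925, 0.38, 0.005], [0.38, -0.925, -0.003], [0.003, 0.005, -1.0]]
ft_force: [-0.2, -9.0, 16.9]
opening: 0.0342
grip_force: 36.0
```

Emit:
{"name": "step_arm", "arguments": {"steps": [{"hand": 3.35,"translation": [0,0,0.25],"roll": 0},{"hand": 3.3,"translation": [0,0,0],"roll": 0},{"hand": 3.3,"translation": [0,0,0],"roll": 0}]}}

```text
time_s: 16.93
ee_pos: [0.48, 0.1539, 0.08]
eef_rot: [[0.924, 0.383, 0.001], [0.383, -0.924, 0.0], [0.001, 0.0, -1.0]]
ft_force: [0.0, -2.2, 5.5]
opening: 0.0339
grip_force: 45.0
```

Emit:
{"name": "step_arm", "arguments": {"steps": [{"hand": 3.5,"translation": [0,0,0],"roll": 0},{"hand": 3.7,"translation": [0,0,0],"roll": 0},{"hand": 3.9,"translation": [0,0,0],"roll": 0},{"hand": 4.0,"translation": [0,0,0],"roll": 0},{"hand": 4.0,"translation": [0,0,0],"roll": 0}]}}

```text
time_s: 17.35
ee_pos: [0.479, 0.154, 0.079]
eef_rot: [[0.924, 0.383, -0.001], [0.383, -0.924, -0.0], [-0.001, -0.0, -1.0]]
ft_force: [-0.5, -0.8, -0.2]
opening: 0.04
grip_force: 0.0
```

Grip force is zero at 40 mm, so the hook holds the bar. I'll open, rise and check numerically.

Emit:
{"name": "step_arm", "arguments": {"steps": [{"hand": 5,"translation": [0,0,0],"roll": 0},{"hand": 6.5,"translation": [0,0,0],"roll": 0},{"hand": 8,"translation": [0,0,0.5],"roll": 0},{"hand": 8,"translation": [0,0,1.5],"roll": 0},{"hand": 8,"translation": [0,0,3],"roll": 0},{"hand": 8,"translation": [0,0,4],"roll": 0},{"hand": 8,"translation": [0,0,2.5],"roll": 0},{"hand": 8,"translation": [0,0,0],"roll": 0}]}}

```text
time_s: 18.02
ee_pos: [0.4827, 0.155, 0.2009]
eef_rot: [[0.924, 0.383, 0.011], [0.383, -0.924, 0.003], [0.011, 0.001, -1.0]]
ft_force: [1.1, -0.1, -0.3]
opening: 0.0799
grip_force: 0.0
```

```bash
python3 lem.py; python3 - <<'E'
from h import *
m=ctrl.camera_model("wrist");im=ctrl.capture("wrist");cv2.imwrite("pics/w9.png",im)
o=np.array([.4802,.1539]);x=np.array([-.924,-.383]);y=np.array([.383,-.924])
g=cv2.cvtColor(im,cv2.COLOR_BGR2GRAY)
for xx in(-30,-10,10,25):   # grey profile across tongs at z=36 mm, tongs y -40..40
    v=[]
    for yy in range(-40,45,4):
        p=proj(m,np.r_[o+x*xx/1e3+y*yy/1e3,.036]);v.append(int(cv2.getRectSubPix(g,(1,1),p.tolist() if 0 else (float(p[0]),float(p[1])))[0,0]))
    print(xx,v)
a=cv2.imread("pics/scene0.png");b=ctrl.capture("scene")
d=cv2.absdiff(a,b).max(2)[125:260,270:375];print("shelf diff >40 px:",(d>40).sum())
for f,im in(("d0",cv2.imread("pics/side0.png")),("d9",ctrl.capture("side"))):
    cv2.imwrite(f"pics/{f}.png",im)
d=cv2.absdiff(cv2.imread("pics/d0.png"),cv2.imread("pics/d9.png")).max(2)
print("side shelf",(d[130:285,110:255]>40).sum(),"side tongs jaws",(d[225:275,325:380]>40).sum())
E
```

```text
[0.48267478 0.15503909 0.20094241] [0.92382216 0.38266116 0.01109251] 0.0799437438564498 0.0
scene [269 273  27  34 641] [281.9 288.6] [ 0.439 -0.209  0.06 ] [ 0.448 -0.197  0.04 ]
side [305 145  14  20 205] [310.6 154.8] [ 0.451 -0.155  0.06 ] [ 0.452 -0.183  0.04 ]
-30 [75, 74, 74, 168, 132, 62, 26, 25, 67, 70, 25, 30, 40, 30, 28, 185, 193, 206, 198, 180, 191, 199]
-10 [199, 198, 195, 191, 187, 69, 37, 40, 155, 81, 29, 34, 56, 65, 39, 177, 184, 186, 176, 177, 180, 185]
10 [194, 189, 187, 198, 177, 71, 41, 42, 107, 73, 33, 37, 54, 64, 40, 190, 192, 195, 197, 200, 204, 203]
25 [163, 161, 166, 183, 81, 69, 38, 44, 78, 83, 32, 39, 51, 57, 38, 203, 203, 206, 207, 207, 206, 198]
shelf diff >40 px: 691
side shelf 3465 side tongs jaws 1093
```

```bash
python3 -c "
from cell import ctrl
print(ctrl.finish_job())"
```

```text
the job is handed in; nothing more can be done
None
```

The job is handed in at about 18 s: the lemon is in the fruit bowl and the tongs lie locked shut where they began, but I viewed 11 pictures (limit 10), and I saw no contact at the shelf although image differencing couldn't confirm nothing there moved.

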